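# Return a sizing ball from the bar race to the spring magazine

### The arm

A 7-joint arm with a two-finger parallel gripper is mounted at the origin on a cart in front of the work surface, level with it; the furniture and walls round the work are solid. World frame = base frame: x ahead of the robot, y to its left, z up, the work surface at z = 0. Lengths are in m, angles in rad, forces in N, time in s.
With the tool pointing down it reaches from about 0.425 to 0.8 m from the base axis. Payload 8.3 kg.
Tool frame: the origin (TCP) lies on the centre line of the jaws, within the pads' length; the fingertips stand 17 mm ahead of it and the grasp point (between the pads) lies 2 mm behind it; z points along the fingers, y is the line along which they close (so a half turn about z gives the same grasp; the last joint's range is limited). The gripper opens to 85 mm and grips with 20 to 120 N. Pads are 22 mm wide; open, the fingers measure 114 mm over their backs; the gripper's body (76 mm by 85 mm) begins 54 mm behind the grasp point. The pads swing forward as they close: fully open they stand 13 mm farther back than shut.
Start: joints at [-1.41, 0.383, 0.016, 1.37, -0.006, 1.388, -0.046], TCP at [0.139, 0.609, 0.248] pointing down, gripper open.
Joint ranges: [-2.95, 2.95], [-0.25, 2.06], [-1.52, 1.56], [0.18, 2.33], [-1.44, 4.58], [0.02, 2.06], [-3.01, 3.01]. Speed limits (rad/s): [2.39, 2.39, 3.01, 3.01, 3.14, 3.14, 3.14].

### API

Orientations are given as a unit quaternion [x, y, z, w].
In Python, from cell import arm, claw, inverse_kinematics, readout, imaging gives the robot as it stands. Calls block until the motion is done:
- arm.move_pose(position, orientation): joint-space move of the TCP to a pose.
- arm.line_to(position, rotation=None, v=0.15, stop_force=None): straight line of the TCP; rotation=None keeps the orientation; v is the mean speed in m/s. With stop_force (N) it stops when the force on the tool has changed by that much, and returns True; else False.
- arm.movej(angles): joint-space move.
- claw.set_gripper(opening, strength=None): opening from 0.0 (shut) to 1.0 (fully open); strength is the grip in N (None keeps the last); returns when the fingers have stopped.
- arm.dwell(seconds).
- inverse_kinematics(position, orientation): joint angles nearest the present ones, or None.
- readout.observe(): the state.
- imaging.get_image(name): name is "scene" or "top" or "wrist"; returns (picture, depth): 480x640x3 uint8, blue, green, red; 480x640 float32, m along the optical axis (not along the pixel's ray), 0 where there is no reading.
- imaging.camera_info(name): a dict with "mtx" (3x3 intrinsics, pixels), "extrinsics" (4x4, takes a point from world to camera coordinates). Camera axes: x right, y down, z forward; pixel columns grow to the right and rows downward; lengths in m; the calibration is good to about 2 mm. A picture is of the moment at which its call begins: read the wrist's pose just before it. camera_info takes no time and is no camera call; for the wrist camera it gives the pose at the moment of the call.
A pose or a line that the arm cannot do raises arm.MotionError and nothing moves.
- arm.job_done(): hands the job in; it is judged then, once.
The state is a dict: "time_s": time; "joint_pos": joint angles; "qd": joint speeds; "joint_efforts": joint torques, N m; "position": TCP position; "eef_rot": TCP orientation; "contact_force": force on the tool from outside, world axes, zero at the start; "torque": the same for the moment, N m; "opening": opening from 0.0 (shut) to 1.0 (fully open); "finger_force": force on a finger pad.
Only numpy, scipy, OpenCV 4.12 (cv2) and the standard library are available. Lean on these libraries where they do the work, as an engineer would, in place of code of your own. Each camera call takes 0.05 s, during which the arm holds its last target. There are 200 camera calls.

### The job

A ball of the bore-sizing press has stopped part-way along its return race. Push it round the curve until it drops into the seat at the exit gap and lift it out there; then set it on top of the stored ball in the mouth of the leaning spring magazine and press it down along the magazine, against the spring, until the pawl snaps back over it and keeps it in. Do not let the ball fall onto the bench.

Things in the scene. Friction and masses are not known exactly. Their poses are not given: they have to be found in the camera images.
- ball_center (a point): centre of the ball to be returned: a loose, polished, slippery dark grey ceramic ball, 60 mm in diameter, about 0.36 kg. At the start it stands in the race's straight inlet run, 10 to 55 mm before the curve, its centre 45 mm over the bench; it rolls easily. Its axes turn with it and mean nothing.
- stored_ball_center (a point): centre of a like ball already stored in the magazine: 60 mm in diameter, loose in the cage, held up against the pawl by the spring follower, its centre about 23 mm below the magazine's origin along the axis, so that its top stands 7 mm above that origin.
- race: the return race, fixed: an L-shaped 315 x 295 x 15 mm grey-painted plate with a caged track of four bent steel bars. Origin on the bench at the centre of the track's curve; z up. Centre line (mm, in this frame): straight along y = +100 from the inlet flange (x = +146) to x = 0, then an arc of radius 100 about the origin, counter-clockwise from above, to point curve_end; then straight to point exit_seat.
- curve_start (a point): where the inlet run meets the arc (x 0, y +100 mm in the race's frame), at the rolling ball's centre height, 45 mm over the bench. Two 8 mm top bars with an open slot 46 mm wide between them pass over the ball's shoulders (bar tops 73 mm over the bench, ball's top 75), so it can be pushed through the slot but not lifted. Bar brackets stand 44 mm either side, as high as the bars.
- curve_end (a point): where the arc ends (at 200 deg: x -94, y -34 mm in the race's frame), 45 mm over the bench. From here the run goes straight along (0.342, -0.940) of the race's frame, 62 mm to the seat. 16 mm past this point the top bars end and the exit gap begins, open above and at both sides; only two 6 mm floor bars, within 25 mm of the centre line, go on to guide the ball.
- exit_seat (a point): centre of the ball when seated in the exit gap, 41 mm over the bench (x -73, y -92 mm in the race's frame; same axes). The seat is a 30 mm round hole in the plate (its top 15 mm over the bench) into which the ball sinks 4 mm. A stop 46 mm high, 36 mm wide stands 1.5 to 2 mm behind the seated ball. Fingers have room either side, square to the run: along (0.940, 0.342) of the race's frame.
- magazine: the magazine, fixed: a round cage of 8 mm steel bars, 62 mm wide inside, on a grey stand, leaning 30 deg from upright. Origin on its axis, level with the pawl's nose; z along the axis out of the mouth, x square to it on the upper side (where the pawl is), y level. Two bars on the lower side reach z = 54 mm and carry a ball in the mouth; those on the upper side join in a hoop at z = 53 mm, 32 mm from the axis.
- mouth (a point): centre of a ball that lies in the magazine's mouth on the stored ball: on the axis, 37 mm above the magazine's origin, about 206 mm over the bench; axes as the magazine's. The cage's side bars (y) end 2 mm below the origin, so this ball is free at both sides along y. To be kept it must be pressed in 64 to 69 mm from here (its centre 27 to 32 mm below the origin); released, it rises to about 23 mm below.
- pawl (a joint): spring pawl on the upper side of the mouth, rad: 0 = shut, its nose (8 mm thick, 12 mm wide) reaching in to 19 mm from the axis, over the stored ball. A ball pressed in swings it down and outward by about 0.8; once the ball is past, it shuts by itself. It does not swing up.
- follower (a joint): how far the sprung follower under the stored ball has been pressed down, m: 0 with one ball stored, about 0.060 with two, hard stop at 0.074. The spring pushes with about 8 N at first and 12 N with two balls in; each ball's weight takes about 3 N of that.
There are look-alikes about, which are no part of the job. What is shaped like the part that bears ball_center but brown or red is not meant. What is shaped like the part that bears stored_ball_center but brown is not meant.

How it is judged:
By the outcome, as a careful person would: the job done as asked, in the order asked, and still so for the second after the job is handed in, with the robot touching nothing.
It also fails if it takes over 69 s, if anything falls off the work surface, if the arm or the gripper's body presses on something with over 40 N, if the wrist force passes 120 N, or if a joint passes its speed limit or range.

## Working session

There is one attempt and no reset: what is moved stays moved. The work goes in short steps, each a Python script; the robot and the scene stay as the last script left them, time stands still between calls to the robot, and variables do not carry over. Pictures are saved under pics/ and viewed, at most 10 in all, crops included, and the job is handed in when it is done.

```bash
ls; mkdir -p pics
python3 - <<'E'
from cell import arm,claw,readout,imaging
import cv2,numpy as np
np.set_printoptions(precision=4,suppress=True)
for n in("scene","top"):
    p,d=imaging.get_image(n); cv2.imwrite(f"pics/{n}0.png",p); np.save(f"pics/{n}0.npy",d)
    c=imaging.camera_info(n); print(n,c["mtx"],c["extrinsics"])
print(readout.observe())
E
```

```text
pics
scene [[443.5096   0.     323.2331]
 [  0.     443.5096 236.0692]
 [  0.       0.       1.    ]] [[ 0.7326 -0.6806  0.0078 -0.373 ]
 [-0.4044 -0.4445 -0.7993  0.3198]
 [ 0.5474  0.5825 -0.6009  0.8514]
 [ 0.      0.      0.      1.    ]]
top [[524.5418   0.     311.6055]
 [  0.     524.5418 246.2199]
 [  0.       0.       1.    ]] [[ 0.015  -0.9998  0.0149 -0.0195]
 [-0.9932 -0.0167 -0.115   0.5389]
 [ 0.1152 -0.0131 -0.9933  1.231 ]
 [ 0.      0.      0.      1.    ]]
{'time_s': 0.1, 'joint_pos': array([-1.4099,  0.3842,  0.0164,  1.3711, -0.0063,  1.3882, -0.0465]), 'qd': array([ 0.0014, -0.0015,  0.0013, -0.0035,  0.0013, -0.001 ,  0.0011]), 'joint_efforts': array([  0.0031, -62.9142,   0.8473, -37.2754,   0.0167,   0.0106,
        -0.    ]), 'position': array([0.1386, 0.609 , 0.2474]), 'eef_rot': array([ 0.1116,  0.9938, -0.0009, -0.0001]), 'contact_force': array([-0.2104,  0.4827, -0.1872]), 'torque': array([-0.018 , -0.0106,  0.0051]), 'finger_force': 0.0, 'opening': 1.0050623608378704}
```

View pics/scene0.png

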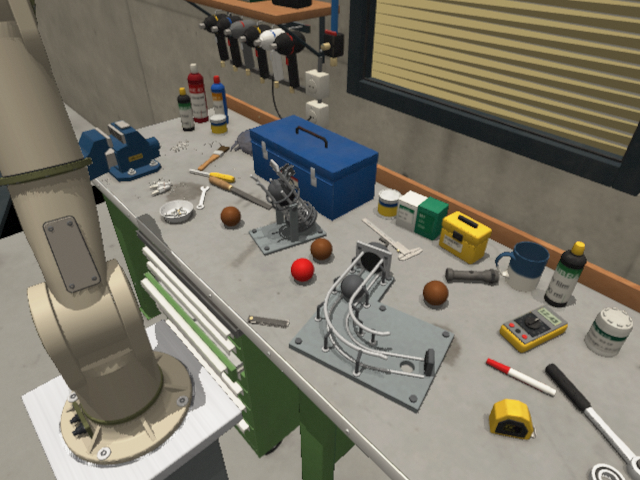

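View pics/top0.png

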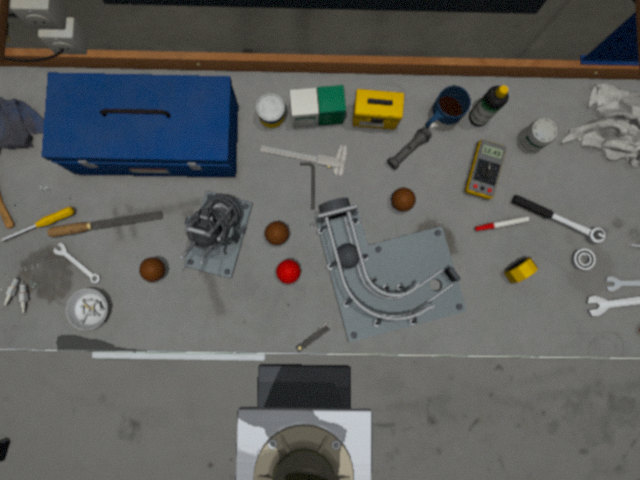

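The top view shows these candidates: a dark grey ball in the race at (347,256), which is the target. Brown balls at (277,232), (152,269) and (403,199) and a red one at (288,271) are look-alikes. The magazine is at (215,222), with the stored ball inside it. The seat hole is at (437,284), the stop at (451,274) and the inlet flange at (337,205).

```bash
cat > h.py <<'E'
from cell import arm,claw,readout,imaging,inverse_kinematics
import cv2,numpy as np
from scipy.spatial.transform import Rotation as R
np.set_printoptions(precision=4,suppress=True)
def ray(c,u,v):
    K,E=c["mtx"],c["extrinsics"]; d=E[:3,:3].T@np.linalg.solve(K,[u,v,1.]); return -E[:3,:3].T@E[:3,3],d
def onplane(c,u,v,z):
    o,d=ray(c,u,v); return o+d*(z-o[2])/d[2]
def proj(c,P):
    q=c["extrinsics"][:3,:3]@np.asarray(P)+c["extrinsics"][:3,3]; q=c["mtx"]@q; return q[:2]/q[2]
def pts(c,d):
    v,u=np.mgrid[:480,:640]; K,E=c["mtx"],c["extrinsics"]
    X=np.stack([(u-K[0,2])/K[0,0]*d,(v-K[1,2])/K[1,1]*d,d],-1)
    return (X-E[:3,3])@E[:3,:3]
E
python3 - <<'E'
from h import *
c=imaging.camera_info("top"); s=imaging.camera_info("scene")
for n,u,v,z in [("ball",347,256,.05),("hole",437,284,.015),("flange",337,205,.08),("corner",351,338,.015),("corner",464,306,.015),("corner",439,229,.015),("mag",215,222,.15)]: print(n,onplane(c,u,v,z))
for n,(x,y,X,Y) in dict(race=(300,180,480,350),mag=(165,180,265,285)).items():
    im=cv2.imread("pics/top0.png")[y:Y,x:X]; im=cv2.resize(im,None,fx=4,fy=4,interpolation=cv2.INTER_CUBIC) if n=="race" else cv2.resize(im,None,fx=4,fy=4)
    globals()[n]=im
s1=cv2.imread("pics/scene0.png")[155:255,235:335]; s1=cv2.resize(s1,None,fx=4,fy=4)
m=np.zeros((420,800,3),np.uint8); m[:mag.shape[0],:400]=mag; m[:400,400:]=s1
cv2.imwrite("pics/mag1.png",m)
for p in [(.55,-.15,.42),(.6,.2,.45)]:
    for yaw in (0,1.57,3.14,-1.57):
        q=(R.from_euler('z',yaw)*R.from_quat([1,0,0,0])).as_quat(); print(p,yaw,inverse_kinematics(p,q))
t=readout.observe(); w=imaging.camera_info("wrist"); E=w["extrinsics"]
print("wcam in tool", R.from_quat(t["eef_rot"]).inv().apply(-E[:3,:3].T@E[:3,3]-t["position"]), R.from_quat(t["eef_rot"]).inv().as_matrix()@E[:3,:3].T, w["mtx"])
E
```

```text
ball [ 0.5151 -0.0948  0.05  ]
hole [ 0.4539 -0.3167  0.015 ]
flange [ 0.6314 -0.0681  0.08  ]
corner [ 0.3216 -0.1087  0.015 ]
corner [ 0.4018 -0.3815  0.015 ]
corner [ 0.5888 -0.3233  0.015 ]
mag [0.5751 0.2024 0.15  ]
(0.55, -0.15, 0.42) 0 [ 0.2075  0.2509  0.0038  1.1694 -0.001   1.7214 -1.3597]
(0.55, -0.15, 0.42) 1.57 [-0.0463  0.2534  0.3446  1.1825 -0.0857  1.7195  0.2746]
(0.55, -0.15, 0.42) 3.14 [-0.0487  0.2535  0.348   1.1826 -0.0866  1.7195  1.8453]
(0.55, -0.15, 0.42) -1.57 [-0.6228  0.4919  1.3629  1.2068 -0.4939  1.7954 -2.5471]
(0.6, 0.2, 0.45) 0 [-0.7793  0.4862  0.7712  0.8978 -0.3471  1.8641 -1.7444]
(0.6, 0.2, 0.45) 1.57 [-0.7349  0.4692  0.6758  0.8951 -0.2993  1.8573 -0.202 ]
(0.6, 0.2, 0.45) 3.14 [-0.6432  0.4449  0.4932  0.8892 -0.2135  1.8487  1.3184]
(0.6, 0.2, 0.45) -1.57 [-0.5329  0.4291  0.2884  0.8818 -0.1232  1.8444  2.8395]
wcam in tool [ 0.082  -0.0006 -0.1253] [[-0.0008 -0.9489 -0.3154]
 [ 1.     -0.001   0.0004]
 [-0.0007 -0.3154  0.9489]] [[376.9137   0.     321.0158]
 [  0.     376.9137 241.341 ]
 [  0.       0.       1.    ]]
```

View pics/mag1.png

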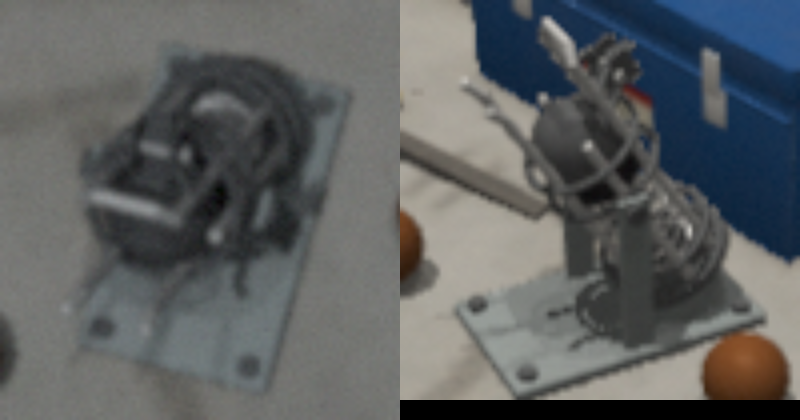

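The crops show the magazine mouth leaning towards the robot (−x) and slightly left. The lower-side bar tips are at about (182,257) and (202,262) in the top view. Next I'll take close wrist views.

Run:
```python
from h import *
import pickle
q=(R.from_euler('z',np.pi)*R.from_quat([1,0,0,0])).as_quat()
for n,p in [("m1",(.51,.30,.38)),("m2",(.51,.13,.38)),("r1",(.45,-.2,.32))]:
    arm.move_pose(p,q); arm.dwell(.2)
    c=imaging.camera_info("wrist"); im,d=imaging.get_image("wrist")
    cv2.imwrite(f"pics/{n}.png",im); pickle.dump((c,im,d),open(f"pics/{n}.pkl","wb"))
    print(n,readout.observe()["time_s"],readout.observe()["position"])
a,b=cv2.imread("pics/m1.png"),cv2.imread("pics/m2.png")
```

```text
m1 2.1667 [0.5096 0.3007 0.3798]
m2 3.1333 [0.5099 0.1313 0.3797]
r1 4.6667 [ 0.4505 -0.1991  0.32  ]
```

View pics/m1.png

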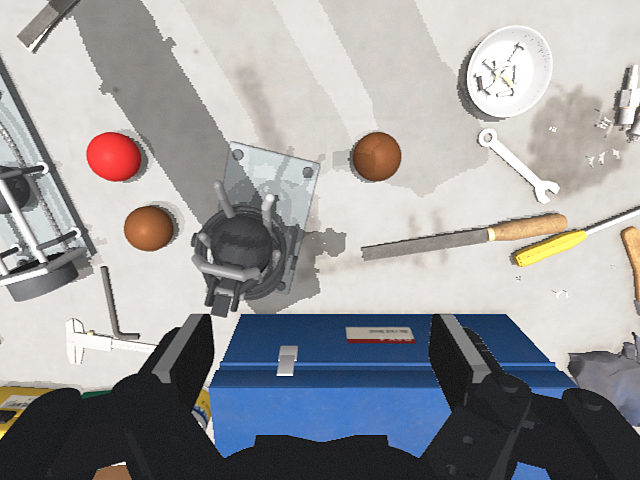

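View pics/m2.png

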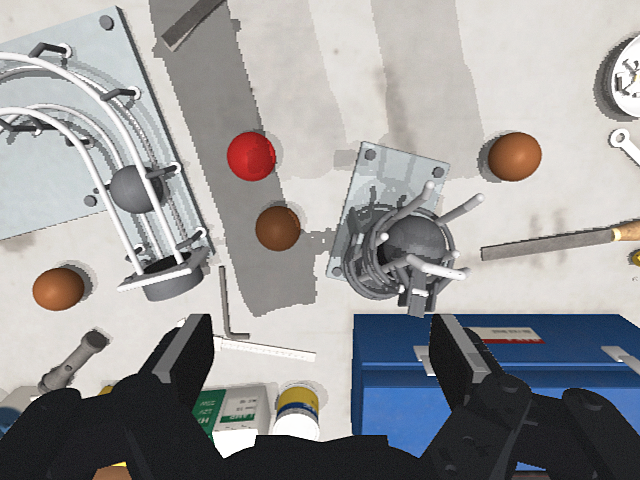

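View pics/r1.png

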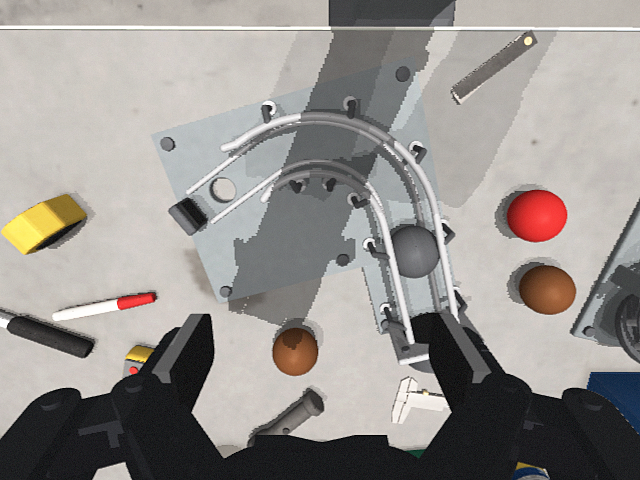

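m1 and m2 show the stored ball at (243,238) and (418,240). The lower-bar tips are at (220,186), (269,200) in m1 and (430,187), (479,199) in m2. r1 shows the ball at (413,251), the seat hole at (223,189), the stop at (187,215) and plate corners at (152,134) and (219,303).

Run:
```python
from h import *
import pickle
from scipy.optimize import least_squares
D={n:pickle.load(open(f"pics/{n}.pkl","rb")) for n in("m1","m2","r1")}
def sph(n,u,v,r):
    c,im,d=D[n]; P=pts(c,d); vv,uu=np.mgrid[:480,:640]
    m=((uu-u)**2+(vv-v)**2<r*r)&(d>0); Q=P[m]
    o,dr=ray(c,u,v); g=o+dr*(d[int(v),int(u)]+.028)
    f=least_squares(lambda x:np.linalg.norm(Q-x,axis=1)-.03,g,loss="soft_l1",f_scale=.001)
    res=np.linalg.norm(Q-f.x,axis=1)-.03
    print(n,f.x,"n",m.sum(),"med res",np.median(abs(res))); return f.x
b=sph("r1",413,251,20); sph("m2",137,189,14)
sph("m1",243,236,16); sph("m2",416,238,16)
def tri(u1,u2):
    o1,d1=ray(D["m1"][0],*u1);o2,d2=ray(D["m2"][0],*u2)
    t=np.linalg.lstsq(np.c_[d1,-d2],o2-o1,rcond=None)[0]; A,B=o1+d1*t[0],o2+d2*t[1]
    return (A+B)/2,np.linalg.norm(A-B)
print("tips",tri((220,186),(430,187)),tri((269,200),(479,199)))
c=D["m1"][0]
print("magplate",[onplane(c,*p,.012) for p in[(232,141),(320,161)]],[onplane(D["m2"][0],*p,.012) for p in[(362,142),(451,163),(329,278)]])
c,im,d=D["r1"]
hsv=cv2.cvtColor(im,cv2.COLOR_BGR2HSV)
g=cv2.cvtColor(im,cv2.COLOR_BGR2GRAY)
print("plate z",pts(c,d)[[150,250,280],[185,300,230],2])
for p in[(152,134),(219,303),(361,265),(223,189),(413,251)]: print(p,onplane(c,*p,.045 if p[0]==413 else .015))
H=onplane(c,223,189,.015)
e=onplane(c,219,303,.015)-onplane(c,152,134,.015); print("yaw edge",np.arctan2(e[1],e[0]), np.linalg.norm(e))
L=np.linalg.norm((b-H)[:2]); xb=np.sqrt(L**2-.192**2)-.073
w=(b-H)[:2]; print("yaw ball",np.arctan2(w[1],w[0])-np.arctan2(.192,xb+.073),"xb",xb)
s=im[160:220,170:260]; cv2.imwrite("pics/rc.png",np.hstack([cv2.resize(s,None,fx=5,fy=5),cv2.resize(im[180:300,360:470],(330,300))]))
m=D["m1"][1][165:325,175:325]; n=D["m2"][1][165:325,340:490]
cv2.imwrite("pics/mm.png",cv2.resize(np.hstack([m,n]),None,fx=2.6,fy=2.6,interpolation=cv2.INTER_CUBIC))
```

```text
r1 [ 0.514  -0.095   0.0444] n 1242 med res 0.0004854688729418275
m2 [ 0.513  -0.0924  0.0436] n 608 med res 0.0009322014023137905
m1 [0.5489 0.2229 0.1545] n 788 med res 0.00044820754014455316
m2 [0.5489 0.2229 0.1546] n 790 med res 0.00047619550296509536
tips (array([0.4814, 0.2191, 0.2024]), np.float64(0.001002354707190961)) (array([0.4913, 0.2586, 0.2058]), np.float64(0.0006317013150368569))
magplate [array([0.4573, 0.188 , 0.012 ]), array([0.4822, 0.2994, 0.012 ])] [array([0.4588, 0.1832, 0.012 ]), array([0.4848, 0.2989, 0.012 ]), array([0.6465, 0.1429, 0.012 ])]
plate z [0.0135 0.0157 0.0138]
(152, 134) [ 0.3876 -0.3848  0.015 ]
(219, 303) [ 0.5945 -0.3286  0.015 ]
(361, 265) [ 0.5423 -0.1498  0.015 ]
(223, 189) [ 0.4484 -0.3118  0.015 ]
(413, 251) [ 0.5131 -0.0951  0.045 ]
yaw edge 0.26546047969533487 0.21439226304546735
yaw ball 0.2653420256805845 xb 0.047115848590677134
```

View pics/mm.png

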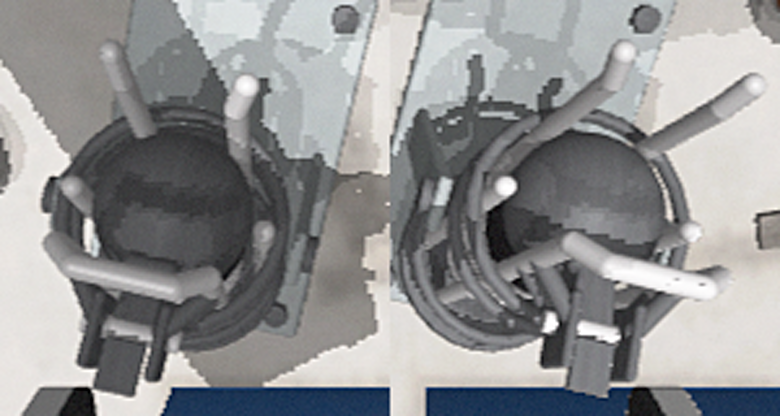

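View pics/rc.png

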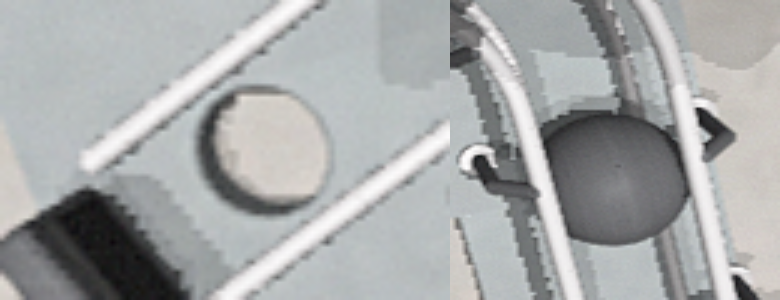

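mm confirms the dark grey stored ball under the pawl and hoop. rc confirms the dark grey target ball between the top bars, and the hole centre at (223,190). Ball height (44 mm), race yaw (two ways, 0.265) and mouth height (206 mm) all agree with the description. Next I'll set up the frames, check the IK, and touch the stored ball's top lightly to calibrate the press depth.

```bash
cat >> h.py <<'E'
YAW=.2654; RZ=R.from_euler('z',YAW)
_H=np.array([.4487,-.3118,0]); O=_H-RZ.apply([-.073,-.092,0])
def race(x,y,z): return O+RZ.apply([x,y,z])
def path(s):  # arclength from curve_start; returns race xy, heading (race angle)
    if s<0: return np.array([-s,.1]),np.pi
    A=.1*np.radians(110)
    if s<A: a=np.pi/2+s/.1; return .1*np.array([np.cos(a),np.sin(a)]),a+np.pi/2
    e=np.radians(200); t=np.array([.342,-.940]); return .1*np.array([np.cos(e),np.sin(e)])+t*(s-A),np.arctan2(-.94,.342)
SEAT=.1*np.radians(110)+.062
def down(yaw): return (R.from_euler('z',yaw)*R.from_quat([1,0,0,0])).as_quat()
AZ=np.radians(-12.8); MX=np.array([np.cos(np.pi/6)*np.cos(AZ),np.cos(np.pi/6)*np.sin(AZ),.5])
MZ=np.array([-.5*np.cos(AZ),-.5*np.sin(AZ),np.cos(np.pi/6)]); MY=np.cross(MZ,MX)
MO=np.array([.5489,.2229,.1545])+.023*MZ
def mag(x,y,z): return MO+x*MX+y*MY+z*MZ
def mq(s): return R.from_matrix(np.c_[s*MX,-s*MY,-MZ]).as_quat()
E
python3 - <<'E'
from h import *
import pickle
c,im,d=pickle.load(open("pics/r1.pkl","rb")); P=pts(c,d)
tool=(P-readout.observe()["position"])@R.from_quat(readout.observe()["eef_rot"]).as_matrix()
m=(d>0)&(tool[...,2]>-.06)&(tool[...,2]<.06)&(abs(tool[...,1])<.07)&(abs(tool[...,0])<.05)
print("open finger tool z max",[np.percentile(tool[m][:,2],p) for p in(90,98,100)],"x",tool[m][:,0].min(),tool[m][:,0].max(),"y",tool[m][:,1].min(),tool[m][:,1].max())
print("flange h",P[350:372,405:430,2].max(), "bars", P[200:300,380:400,2].max(), "xb",RZ.inv().apply(np.array([.514,-.095,0])-O))
for s in(1,-1):
    for z in(.15,.037,.02,-.01): print(s,z,mag(0,0,z),inverse_kinematics(mag(0,0,z),mq(s)))
for s in np.linspace(-.11,SEAT,6):
    p,a=path(s); print(round(s,3),inverse_kinematics(race(*p,.06),down(a+YAW-np.pi)))
print(path(SEAT), readout.observe()["contact_force"])
E
```

```text
open finger tool z max [np.float64(-0.014954026290145436), np.float64(-0.0021868997493482054), np.float64(0.004815633999564571)] x -0.012149748782260932 0.019240710595382488 y -0.06999657536491845 0.06999129816502028
flange h 0.4453395764983936 bars 0.4453395764983936 xb [0.0469 0.1001 0.    ]
1 0.15 [0.4645 0.2421 0.3043] [ 0.4662 -0.1375 -1.1675  1.8547  0.3367  1.0455 -2.6388]
1 0.037 [0.5196 0.2295 0.2065] [-2.0339  0.1746  1.4496  2.0053  0.3     0.7775 -2.5908]
1 0.02 [0.5279 0.2277 0.1917] [-1.9429  0.2759  1.424   2.011   0.1437  0.7173 -2.462 ]
1 -0.01 [0.5426 0.2243 0.1658] [-1.8292  0.4196  1.3973  2.0173 -0.104   0.6469 -2.2567]
-1 0.15 [0.4645 0.2421 0.3043] [-0.6565 -0.0856 -0.1643  1.8856  0.4878  1.1108  0.3561]
-1 0.037 [0.5196 0.2295 0.2065] [-0.691   0.0618 -0.0308  1.9665  0.5615  0.8699  0.3105]
-1 0.02 [0.5279 0.2277 0.1917] [-0.7028  0.0885 -0.0026  1.9735  0.572   0.8333  0.3037]
-1 -0.01 [0.5426 0.2243 0.1658] [-0.7347  0.1384  0.0602  1.9827  0.5862  0.7672  0.2944]
-0.11 [-0.566   0.5984  0.8725  1.7482 -0.5225  1.0445 -0.8124]
-0.037 [-0.5535  0.4339  0.8363  1.9249 -0.3927  0.9534 -0.8357]
0.036 [-0.466   0.2651  0.7578  2.074  -0.2346  0.8865 -0.5255]
0.108 [-0.3313  0.2239  0.7646  2.1141 -0.2016  0.8747  0.3295]
0.181 [-0.2093  0.3437  0.8172  2.0123 -0.3156  0.9138  1.2811]
0.254 [-0.0596  0.4873  0.7722  1.8368 -0.4039  0.9813  1.4987]
(array([-0.0728, -0.0925]), np.float64(-1.2218544998440144)) [ 1.3754  0.2624 -0.0158]
```

Run:
```python
from h import *
arm.move_pose(mag(0,0,.14),mq(-1)); claw.set_gripper(0.0,20)
arm.line_to(mag(0,0,.04),v=.12); arm.dwell(.15); f0=readout.observe()["contact_force"]
hit=arm.line_to(mag(0,0,.017),v=.03,stop_force=3)
o=readout.observe(); p=o["position"]-MO
print(hit,o["time_s"],"xyz",p@MX,p@MY,p@MZ,o["contact_force"]-f0,o["opening"])
arm.line_to(mag(0,0,.14),v=.25); print(readout.observe()["time_s"])
```

```text
True 8.7667 xyz -0.00011525491007220376 -0.0002802525564556497 0.02256900326417928 [0.6006 0.2534 2.3353] 0.002840956131446041
9.3833
```

Run:
```python
from h import *
Z=.060
def go(t,z=Z):
    p,_=path(t); _,a=path(t+.02); return race(*p,z),down(a+YAW-np.pi)
arm.move_pose(*go(-.102,.15)); 
print("desc hit",arm.line_to(go(-.102)[0],v=.12,stop_force=8),readout.observe()["position"],readout.observe()["time_s"])
E1=SEAT-.042
ts=np.r_[-.06,np.arange(-.02,.19,.02),E1-.02,E1]
for t in ts:
    if readout.observe()["position"][2]>Z+.005: print("high"); break
    h=arm.line_to(go(t)[0],rotation=go(t)[1],v=.07,stop_force=15)
    if h: print("stop at",t,readout.observe()["contact_force"]); break
o=readout.observe(); print(t,E1,o["time_s"],o["contact_force"],o["position"],go(t)[0])
im,d=imaging.get_image("top"); c=imaging.camera_info("top"); cv2.imwrite("pics/t2.png",cv2.resize(im[180:350,300:480],None,fx=3,fy=3))
for n,q in(("seat",race(-.073,-.092,.041)),): print(n,proj(c,q))
```

```text
desc hit False [ 0.5678 -0.0806  0.0608] 11.6583
0.21198621771937623 0.21198621771937623 18.225 [0.0081 0.5828 0.3947] [ 0.4248 -0.2781  0.0598] [ 0.4248 -0.2779  0.06  ]
seat [437.7321 285.6725]
```

View pics/t2.png

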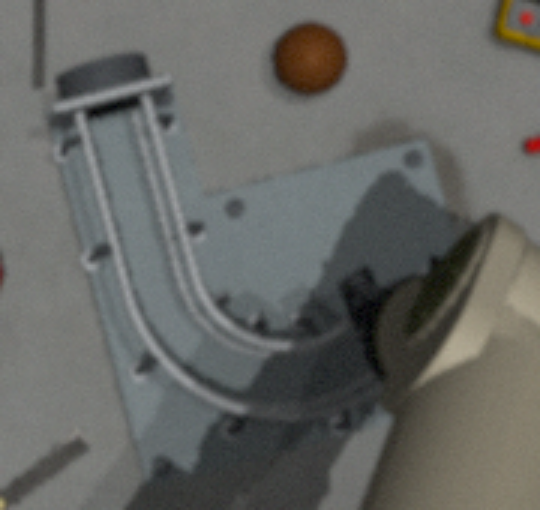

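The picture shows the inlet run and curve empty, with the arm hiding the seat. I'll raise the tool and measure the ball by depth from the wrist.

```bash
cat >> h.py <<'E'
from scipy.optimize import least_squares
def sph(c,d,P0,r):
    u,v=proj(c,P0); P=pts(c,d); vv,uu=np.mgrid[:480,:640]
    Q=P[((uu-u)**2+(vv-v)**2<r*r)&(d>0)]; Q=Q[np.linalg.norm(Q-P0,axis=1)<.05]
    f=least_squares(lambda x:np.linalg.norm(Q-x,axis=1)-.03,P0,loss="soft_l1",f_scale=.001)
    return f.x,len(Q),np.median(abs(np.linalg.norm(Q-f.x,axis=1)-.03))
E
python3 - <<'E'
from h import *
o=readout.observe(); arm.line_to(o["position"]+[0,0,.15],v=.25); arm.dwell(.15)
c=imaging.camera_info("wrist"); im,d=imaging.get_image("wrist"); cv2.imwrite("pics/w3.png",im)
s=race(-.073,-.092,.041); print("seat",s,proj(c,s)); print(sph(c,d,s,25),readout.observe()["time_s"])
np.save("pics/w3.npy",d)
q=down(path(SEAT)[1]+YAW-np.pi); print(inverse_kinematics(s+[0,0,.1],q),inverse_kinematics(s,q))
E
```

```text
seat [ 0.4487 -0.3118  0.041 ] [323.07   272.4807]
(array([ 0.4515, -0.3147,  0.0424]), 1951, np.float64(0.0004024722581274509)) 19.225
[ 0.4349  0.2931  0.1368  1.7415 -0.044   1.1099  1.1999] [ 0.4442  0.4146  0.1282  1.8296 -0.0657  0.9016  1.2167]
```

Run:
```python
import cv2
im=cv2.imread("pics/w3.png"); cv2.imwrite("pics/w3c.png",cv2.resize(im[180:340,200:440],None,fx=3,fy=3))
```

```text
(no output)
```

View pics/w3c.png

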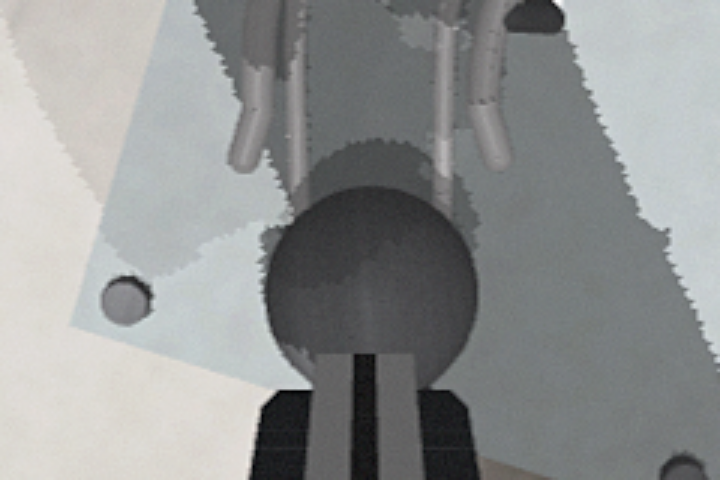

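The ball sits on the hole at the end of the floor bars, centred between the finger paths. The shut fingers are visible below it, and nothing is in the way on either side. I'll grip and lift.

Run:
```python
from h import *
q=down(path(SEAT)[1]+YAW-np.pi)
b=np.array([.4508,-.3140,.041])
claw.set_gripper(1.0,80)
arm.move_pose(b+[0,0,.09],q)
c=imaging.camera_info("wrist"); im,d=imaging.get_image("wrist"); f=sph(c,d,b,22); print(f)
g=b.copy()
if abs(f[0][:2]-b[:2]).max()<.005: g[:2]=(f[0][:2]+b[:2])/2
g[2]=.039
print("hit",arm.line_to(g,v=.12,stop_force=8),readout.observe()["position"])
claw.set_gripper(0.0,80); o=readout.observe(); print(o["opening"],o["finger_force"],o["contact_force"],o["time_s"])
arm.line_to(g+[0,0,.1],v=.15); arm.dwell(.1); o=readout.observe(); print(o["opening"],o["finger_force"],o["contact_force"],o["time_s"])
c=imaging.camera_info("wrist"); im,d=imaging.get_image("wrist"); cv2.imwrite("pics/w4.png",im)
f=sph(c,d,o["position"]+[0,0,.002],40); print(f, R.from_quat(o["eef_rot"]).inv().apply(f[0]-o["position"]))
```

```text
(array([ 0.4515, -0.315 ,  0.0425]), 1508, np.float64(0.00040041484957207413))
hit False [ 0.4518 -0.3148  0.04  ]
0.6688544398015273 83.71086001396179 [0.7116 0.7797 4.8922] 21.8083
0.6694397889039633 85.84136009216309 [-0.7149  0.2346 -5.2094] 22.725
(array([ 0.4496, -0.3144,  0.1392]), 5012, np.float64(0.0004031639308205541)) [ 0.     -0.0009 -0.0018]
```

Run:
```python
from h import *
def st(n):
    o=readout.observe(); p=o["position"]-MO; f=o["contact_force"]; print(n,round(o["time_s"],2),"mag mm",1e3*np.array([p@MX,p@MY,p@MZ]),"F",np.array([f@MX,f@MY,f@MZ]),"open",o["opening"])
p=readout.observe()["position"]; arm.line_to(p+[0,0,.14],v=.25)
arm.move_pose(mag(.0005,.0007,.13),mq(-1)); st("above")
arm.line_to(mag(.0005,.0007,.085),v=.12); arm.dwell(.1); st("pre")
c=imaging.camera_info("wrist"); im,d=imaging.get_image("wrist"); cv2.imwrite("pics/w5.png",im)
h=arm.line_to(mag(.0005,.0007,.034),v=.05,stop_force=6); st(("in",h))
```

```text
above 25.48 mag mm [  1.33    -0.5727 129.2963] F [-2.1308  0.0333 -3.2897] open 0.668150509539933
pre 26.11 mag mm [ 0.935   1.2707 85.7984] F [-2.3455  0.6198 -3.6881] open 0.6713768625519833
('in', False) 27.32 mag mm [ 1.1398  0.5707 34.1236] F [ 3.2407  0.3657 -6.336 ] open 0.6724731604453285
```

Run:
```python
from h import *
arm.dwell(.2); f=readout.observe()["contact_force"]; print(f@MX,f@MY,f@MZ)
claw.set_gripper(0.85); arm.dwell(.2); f=readout.observe()["contact_force"]; print(f@MX,f@MY,f@MZ)
claw.set_gripper(1.0)
arm.line_to(mag(.0005,.0007,.14),v=.15); arm.dwell(.1)
c=imaging.camera_info("wrist"); im,d=imaging.get_image("wrist"); cv2.imwrite("pics/w6.png",im)
f=sph(c,d,mag(0,0,.037),22); p=f[0]-MO; print(f,"mag",p@MX,p@MY,p@MZ,readout.observe()["time_s"])
```

```text
3.20309156589773 0.10399654740323405 -5.84739388975635
0.44249622938986966 0.6012409561019667 0.1686919121172119
(array([0.5211, 0.2293, 0.2048]), 1512, np.float64(0.00039996150712786824)) mag 0.00045493758424964767 0.00010123669273979933 0.03484581203297816 29.325
```

Run:
```python
from h import *
def st(n):
    o=readout.observe(); p=o["position"]-MO; f=o["contact_force"]; z=p@MZ; print(n,round(o["time_s"],2),"mag mm",1e3*np.array([p@MX,p@MY,z]),"F",np.array([f@MX,f@MY,f@MZ])); return z
claw.set_gripper(0.0,20)
X,Y=.0003,.0003
arm.line_to(mag(X,Y,.090),v=.15); st("pre")
h=False
for z in(.07,.055,.04,.03,.022,.0162):
    h=arm.line_to(mag(X,Y,z),v=.05,stop_force=50); a=st(z)
    if h: break
arm.dwell(.3); a=st("held")
if not h and a>.0172: arm.line_to(mag(X,Y,.0162-(a-.0162)),v=.03,stop_force=50); arm.dwell(.2); st("corr")
```

```text
pre 30.57 mag mm [ 0.0685  0.4043 90.0458] F [-0.5182 -0.6917  0.5738]
0.07 31.12 mag mm [-0.0124  0.0687 69.6786] F [0.0061 0.0569 0.0004]
0.055 31.57 mag mm [-0.0589 -0.0501 54.4419] F [ 0.5743 -0.1478  1.1713]
0.04 32.02 mag mm [ 0.0612  0.0774 39.7831] F [-0.6891 -0.4514  0.787 ]
0.03 32.38 mag mm [ 0.0954  0.0474 29.8095] F [ 0.1655  0.5761 -0.5881]
0.022 32.68 mag mm [ 0.0935  0.1181 21.8215] F [-1.0006 -0.0252 -0.6139]
0.0162 32.95 mag mm [ 0.3167  0.4047 16.3123] F [ 0.3821 -0.2186  3.4503]
held 33.25 mag mm [ 0.3236  0.4585 16.4209] F [-0.4489  0.6919  3.8202]
```

Run:
```python
from h import *
def look(n,z0):
    c=imaging.camera_info("wrist"); im,d=imaging.get_image("wrist"); cv2.imwrite(f"pics/{n}.png",im); np.save(f"pics/{n}.npy",d)
    f=sph(c,d,mag(0,0,z0),18); p=f[0]-MO; print(n,f[1:],"mag mm",1e3*np.array([p@MX,p@MY,p@MZ]),proj(c,mag(0,0,z0)),readout.observe()["time_s"])
look("p1",-.028)
im=imaging.get_image("scene")[0]; cv2.imwrite("pics/s1.png",im)
h=cv2.cvtColor(im,cv2.COLOR_BGR2HSV)
```

```text
p1 (1012, np.float64(0.001657390767028158)) mag mm [16.514  -0.6059 -4.6073] [321.4378 289.5109] 33.3
```

Run:
```python
from h import *
def look(n,z0):
    c=imaging.camera_info("wrist"); im,d=imaging.get_image("wrist"); cv2.imwrite(f"pics/{n}.png",im); np.save(f"pics/{n}.npy",d)
    f=sph(c,d,mag(0,0,z0),15); p=f[0]-MO; print(n,f[1:],"mag mm",1e3*np.array([p@MX,p@MY,p@MZ]),readout.observe()["time_s"])
    P=(pts(c,d)-MO)@np.c_[MX,MY,MZ]; return c,im,d,P
arm.line_to(mag(0,0,.05),v=.04); arm.line_to(mag(0,0,.14),v=.15)
claw.set_gripper(1.0); arm.dwell(.2)
c,im,d,P=look("p2",-.023)
# what lies through the cage: second ball at z=-83?
q=(R.from_euler('z',np.pi)*R.from_quat([1,0,0,0])).as_quat()
arm.move_pose((.51,.30,.38),q); arm.dwell(.2); look("p3",-.023)
cs=imaging.camera_info("scene"); ims,ds=imaging.get_image("scene"); np.save("pics/s2.npy",ds); cv2.imwrite("pics/s2.png",ims)
d0=np.load("pics/scene0.npy")
for z in(-.023,-.083): 
    f=sph(cs,ds,mag(0,0,z),6); p=f[0]-MO; print("scene",z,f[1:],1e3*np.array([p@MX,p@MY,p@MZ]))
# dark balls on bench? compare 'top' before/after
t0=cv2.imread("pics/top0.png"); t1=imaging.get_image("top")[0]; cv2.imwrite("pics/t3.png",t1)
df=(cv2.absdiff(t0,t1).max(2)>45).astype(np.uint8); n,l,s,ce=cv2.connectedComponentsWithStats(df)
print([(s[i,:5].tolist()) for i in range(1,n) if s[i,4]>25])
```

```text
p2 (705, np.float64(0.00044845360439598955)) mag mm [  0.084   -0.3215 -23.6384] 36.125
p3 (700, np.float64(0.0005392576957286652)) mag mm [ -0.1086  -0.1592 -23.4491] 37.1
scene -0.023 (110, np.float64(0.0012804689097386506)) [  1.569   -2.8609 -27.4826]
scene -0.083 (55, np.float64(0.0018364274583101692)) [ -0.7373  -8.4282 -89.2798]
[[17, 133, 19, 19, 211], [10, 136, 160, 216, 7227], [0, 170, 42, 58, 1132], [67, 172, 105, 88, 2159], [192, 179, 33, 19, 131], [223, 181, 16, 15, 54], [213, 205, 11, 8, 43], [240, 219, 122, 136, 2920], [90, 220, 19, 10, 114], [0, 224, 10, 15, 75], [188, 228, 16, 6, 42], [0, 237, 38, 37, 617], [337, 243, 22, 26, 384], [230, 245, 8, 9, 27], [140, 261, 22, 21, 207], [76, 263, 16, 13, 33], [278, 263, 18, 20, 226], [295, 277, 14, 10, 40], [163, 279, 94, 109, 1135], [83, 295, 14, 4, 27], [74, 298, 11, 22, 131], [85, 316, 13, 9, 81], [112, 352, 39, 7, 173], [137, 360, 97, 77, 3056], [247, 381, 22, 26, 138], [263, 402, 8, 7, 27], [190, 409, 88, 52, 1488], [271, 410, 16, 19, 117], [281, 410, 20, 15, 233], [314, 410, 34, 16, 360], [342, 428, 5, 13, 42], [219, 437, 18, 43, 367], [0, 438, 10, 23, 172], [253, 447, 84, 33, 1400], [339, 447, 6, 27, 101]]
```

Run:
```python
from h import *
import pickle
c,im,d=pickle.load(open("pics/m1.pkl","rb")); d3=np.load("pics/p3.npy"); c3=imaging.camera_info("wrist")
cs=imaging.camera_info("scene"); s0,s2=np.load("pics/scene0.npy"),np.load("pics/s2.npy")
def cl(a,b,c,name):
    m=((abs(a-b)>.012)&(a>0)&(b>0)).astype(np.uint8); m=cv2.morphologyEx(m,cv2.MORPH_OPEN,np.ones((3,3)))
    n,l,s,ce=cv2.connectedComponentsWithStats(m); P,Q=pts(c,a),pts(c,b)
    for i in range(1,n):
        if s[i,4]>12:
            k=l==i; print(name,ce[i].round(),s[i,4],"before",np.median(P[k],0),"after",np.median(Q[k],0),"mag",(np.median(Q[k],0)-MO)@np.c_[MX,MY,MZ])
cl(d,d3,c3,"wrist"); cl(s0,s2,cs,"scene")
# points strictly inside the cage (r<29) in the lower store, before/after
for nm,a,b,cc in(("wrist",d,d3,c3),("scene",s0,s2,cs)):
    for t,x in(("before",a),("after",b)):
        P=(pts(cc,x)-MO)@np.c_[MX,MY,MZ]; r=np.hypot(P[...,0],P[...,1]); k=(x>0)&(r<29e-3)&(P[...,2]<-.055)&(P[...,2]>-.115)
        e=abs(np.linalg.norm(P[k]-[0,0,-.083],axis=1)-.03); print(nm,t,"inside",k.sum(),"on sphere(-83)",(e<.003).sum())
```

```text
wrist [  5. 169.] 68 before [ 0.4883 -0.0812  0.0472] after [ 0.4925 -0.1083  0.014 ] mag [-0.0544 -0.3355 -0.1539]
wrist [ 20. 189.] 479 before [ 0.5118 -0.0688  0.048 ] after [ 0.5185 -0.0955  0.0143] mag [-0.0347 -0.3172 -0.1649]
wrist [  4. 204.] 203 before [ 0.5283 -0.0785  0.0649] after [ 0.5397 -0.1212  0.0145] mag [-0.0117 -0.3376 -0.1779]
wrist [267. 268.] 121 before [0.6112 0.2321 0.0529] after [0.5876 0.2406 0.1146] mag [ 0.0093  0.0259 -0.0744]
wrist [284. 266.] 20 before [0.6108 0.2515 0.0639] after [0.6113 0.2526 0.0627] mag [ 0.0012  0.0428 -0.1296]
scene [15. 55.] 2789 before [0.0522 0.0861 0.6097] after [ 0.6487  3.7007 -0.2376] mag [-0.779   3.4135 -0.026 ]
scene [33.  7.] 107 before [0.1327 0.2778 0.6406] after [1.0223 4.303  0.0228] mag [-0.4489  4.0836  0.0841]
scene [ 94. 162.] 35246 before [0.337  0.8487 0.177 ] after [ 0.0897 -0.0461  0.4829] mag [-0.172  -0.3641  0.4555]
scene [235.  49.] 3551 before [0.9527 0.9981 0.2996] after [0.4982 0.2686 0.5137] mag [0.128  0.0333 0.3179]
scene [300. 209.] 17 before [0.6256 0.2244 0.0518] after [0.5985 0.1948 0.0821] ma
[... 185 characters left out ...]
.1017  0.0634] after [ 0.5395 -0.0677  0.0131] mag [-0.0229 -0.2855 -0.1731]
scene [ 80. 290.] 14 before [-0.0028 -0.0332  0.3223] after [-0.0043 -0.0457  0.3318] mag [-0.327  -0.3844  0.3705]
scene [ 58. 293.] 22 before [-0.0274 -0.0201  0.3239] after [-0.0283 -0.034   0.3347] mag [-0.348  -0.3784  0.386 ]
scene [144. 327.] 834 before [0.0954 0.0972 0.0001] after [ 0.0588 -0.0576  0.2138] mag [-0.3304 -0.3821  0.2362]
scene [360. 295.] 24 before [ 0.5083 -0.1247  0.0412] after [ 0.5302 -0.106   0.0131] mag [-0.0234 -0.3249 -0.1727]
wrist before inside 13 on sphere(-83) 3
wrist after inside 91 on sphere(-83) 81
scene before inside 89 on sphere(-83) 24
scene after inside 106 on sphere(-83) 81
```

The depth data confirms it. A new ball surface sits at z = −83 mm in the cage, with 81 points on the sphere. The top ball is at −23.5 mm, held under the pawl, and nothing new lies on the bench.

```bash
python3 -c "
from cell import arm,readout
print(readout.observe()['time_s'],arm.job_done())"
```

```text
the job is handed in; nothing more can be done
37.2 None
```

The ball was pushed round to its seat, lifted out, set in the magazine mouth and pressed in under the pawl; depth readings show both balls in the cage and nothing new on the bench, and I handed the job in at 37 s of the 69 s allowed.

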